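Draw a stand rod out through the slot of a rod bin and lay it in the tray

ROBOT

A 6-joint arm with a two-finger parallel gripper is mounted at the origin on the work surface; the furniture and walls round the work are solid. World frame = base frame: x ahead of the robot, y to its left, z up, the work surface at z = 0. Lengths are in m, angles in rad, forces in N, time in s.
With the tool pointing down it reaches from about 0.35 to 0.975 m from the base axis. Payload 4.9 kg.
Tool frame: the origin (TCP) lies on the mounting face of the last link; the fingertips stand 173 mm ahead of it and the grasp point (between the pads) lies 155 mm ahead of it; z points along the fingers, y is the line along which they close (so a half turn about z gives the same grasp; the last joint's range is limited). The gripper opens to 85 mm and grips with 20 to 120 N. Pads are 22 mm wide; open, the fingers measure 114 mm over their backs; the gripper's body (76 mm by 85 mm) begins 54 mm behind the grasp point. The pads swing forward as they close: fully open they stand 13 mm farther back than shut.
Start: joints at [-1.361, 0.053, 1.613, -0, 1.476, -0.119], TCP at [0.202, -0.592, 0.405] pointing down, gripper open.
Joint ranges: [-3.01, 3.01], [-1.01, 2.22], [0.06, 2.58], [-1.02, 4.17], [0.09, 2.62], [-3.14, 3.14]. Speed limits (rad/s): [2.57, 2.57, 3.14, 3.14, 3.14, 3.14].

INTERFACE

Orientations are given as a unit quaternion [x, y, z, w].
In Python, from rig import get_obs, camera, camera_params, close_job gives the robot as it stands.
- The arm moves only by the shell command python3 -m creep 'ROWS' [FORCE]. ROWS is text: rows parted by semicolons, each of 7 numbers parted by spaces: the shift along the tool's x, y, z in mm, then the turn, a rotation vector about the tool's x, y, z in rad, then the opening, from 0 (shut) to 1 (fully open). A call has 1 to 5 rows; each row shifts and turns the commanded pose from where the row before left it, along the tool's axes as they then stand; what a row does not reach is not made up. A row lasts 1/12 s, in which the tool goes at most 41.7 mm and 7.16 degrees, less where a joint would pass 70% of its speed; a pose out of reach is approached as far as the arm can. A call is refused whole if a number of a shift passes 41.7 or a number of a turn 0.125, either way. A call with a gripper value outside its range is refused whole. The fingers move at their own pace and stop on an object; FORCE is the grip in N (left out, the last holds). Time passes only in rows, so rows that do not move let the fingers close. It gives the time, the measured TCP pose, the force, the opening and the grip force at its end, in the units of the state.
- get_obs(): the state, without advancing time (a new reading comes with each control period).
- camera(name): name is "scene" or "top" or "wrist"; returns (picture, depth): 420x560x3 uint8, red, green, blue; 420x560 float32, m along the optical axis (not along the pixel's ray), 0 where there is no reading.
- camera_params(name): a dict with "intrinsics" (3x3 intrinsics, pixels), "k1" (the pictures are not rectified: a ray, as slopes to the right and down, at radius r is drawn at 1 + k1 r^2 times it, then the intrinsics apply), "xyz" and "rotation" of the camera in the world; the wrist camera has in their place "T_tool_cam" (4x4, takes a point from camera to tool coordinates, whose origin is the TCP and whose axes are the flange's). Camera axes: x right, y up, looking along -z (the intrinsics and any distortion apply to the point x, -y, -z); pixel columns grow to the right and rows downward; lengths in m; the calibration is good to about 2 mm. A picture is of the moment at which its call begins: read the wrist's pose just before it. camera_params takes no time and is no camera call.
- close_job(): hands the job in; it is judged then, once.
The state is a dict: "time_s": time; "q": joint angles; "joint_vel": joint speeds; "joint_torque": joint torques, N m; "tcp_pos": TCP position; "orientation": TCP orientation; "ft_force": force on the tool from outside, world axes, zero at the start; "moment": the same for the moment, N m; "finger_gap": finger opening in m; "finger_force": force on a finger pad.
Only numpy, scipy, OpenCV 4.12 (cv2) and the standard library are available. Lean on these libraries where they do the work, as an engineer would, in place of code of your own. Each camera call takes 0.05 s, during which the arm holds its last target. There are 200 camera calls.

TASK

Draw the long round support rod out of the grey bin through its slot, then lay it down flat inside the shallow plastic tray. Leave the short flat bar where it is in the other slot.

Things in the scene. Friction and masses are not known exactly. Their poses are not given: they have to be found in the camera images.
- stand_rod: Round steel rod, 12 mm thick, 200 mm long, 0.12 kg. Origin mid-rod; its x axis runs along it, outer end at x -100, inner end at +100 mm. At first it leans about 25 deg from level: inner end on the bin floor at the rear wall, resting on a slot's sill; the outer 70 mm (x -30 to -100) rises out in front, free to grip. Drawn 130 to 150 mm out along its own tilted axis, it is free of the slot.
- flat_bar: Flat steel bar, 20 mm wide, 5 mm thick, 160 mm long, leaning in the same way (about 25 deg) out of the other slot with about 30 mm of it outside. It stays there. Origin 100 mm from its inner end; its x axis runs along it towards the inner end.
- rod_bin: Fixed grey bin, slots towards the robot, 125 mm deep (x), 160 wide (y), 100 high (z), walls and floor 4 mm, bars across its top: nothing can be lifted out. Origin under its centre. Its front wall (outer face x -62.5 mm) has two upright slots at y +40 and -40 mm, 24 mm wide, open from 55 to 88 mm height, closed above. Either may hold the rod. 320 mm high binders stand to its left.
- rod_tray: Fixed open shallow plastic tray, 260 mm (its x) by 130 mm (its y), 18 mm high, walls and floor 4 mm. Origin under its centre. The rod fits in along the tray's x.

How it is judged:
By the outcome, as a careful person would: the job done as asked, in the order asked, and still so for the second after the job is handed in, with the robot touching nothing.
It also fails if it takes over 42 s, if anything falls off the work surface, if the arm or the gripper's body presses on something with over 40 N, if the wrist force passes 120 N, or if a joint passes its speed limit or range.

## Working session

There is one attempt and no reset: what is moved stays moved. The work goes in short steps, Python scripts to look and compute and a shell command to move; the robot and the scene stay as the last step left them, time stands still between calls to the robot, and variables do not carry over. Pictures are saved under pics/ and viewed, at most 10 in all, crops included, and the job is handed in when it is done.

```bash
ls; mkdir -p pics; cat > h.py <<'E'
import numpy as np, cv2
from rig import get_obs, camera, camera_params
from scipy.spatial.transform import Rotation as R
def cam(name):
    o=get_obs(); p=camera_params(name); im,d=camera(name)
    if 'T_tool_cam' in p:
        T=np.eye(4);T[:3,:3]=R.from_quat(o['orientation']).as_matrix();T[:3,3]=o['tcp_pos'];T=T@np.array(p['T_tool_cam'])
    else:
        T=np.eye(4);r=np.array(p['rotation']);T[:3,:3]=r if r.shape==(3,3) else R.from_quat(r).as_matrix();T[:3,3]=p['xyz']
    return im,d,np.array(p['intrinsics']),p['k1'],T
def cloud(c):
    im,d,K,k1,T=c
    v,u=np.mgrid[0:d.shape[0],0:d.shape[1]]
    a=np.stack([u.ravel(),v.ravel()],1).astype(np.float64)[:,None]
    s=cv2.undistortPoints(a,K,np.array([k1,0,0,0.]))[:,0].reshape(*d.shape,2)
    P=np.stack([s[...,0]*d,-s[...,1]*d,-d],-1)
    P=P@T[:3,:3].T+T[:3,3]; P[d==0]=np.nan
    return P
E
python3 - <<'E'
from h import *
ims=[]
for n in ['scene','top']:
    c=cam(n); np.savez(n,im=c[0],P=cloud(c)); ims.append(c[0]); print(n,c[4].round(3).tolist(),c[3])
    cv2.imwrite(f'pics/{n}0.png',c[0][...,::-1])
o=get_obs();print(o)
E
```

```text
pics
scene [[0.441, 0.492, -0.751, -0.097], [-0.898, 0.239, -0.371, -0.514], [-0.003, 0.837, 0.547, 0.541], [0.0, 0.0, 0.0, 1.0]] 0.012366992841548446
top [[-0.004, 0.99, -0.141, 0.459], [-0.999, -0.009, -0.035, -0.189], [-0.036, 0.141, 0.989, 0.902], [0.0, 0.0, 0.0, 1.0]] -0.052600048845321934
{'time_s': 0.1, 'q': array([-1.36098175e+00,  5.32732808e-02,  1.61417009e+00, -2.19590274e-05,
        1.47599993e+00, -1.18982739e-01]), 'joint_vel': array([-0.00033827, -0.0033978 , -0.00148258, -0.0008881 , -0.00152611,
       -0.00185589]), 'joint_torque': array([ 6.84996630e-04, -3.94904995e+01, -3.71363389e+01, -9.47134458e-05,
        3.89938185e-03,  6.81467171e-06]), 'tcp_pos': array([ 0.20177144, -0.59126983,  0.40358854]), 'orientation': array([ 9.86516354e-01,  1.63660093e-01, -5.29281573e-05, -9.23877640e-04]), 'ft_force': array([-1.14455264,  0.10564966,  0.41265215]), 'moment': array([-0.03555054, -0.00830597, -0.02311087]), 'finger_force': 0.0, 'finger_gap': 0.08538366474790167}
```

View pics/scene0.png

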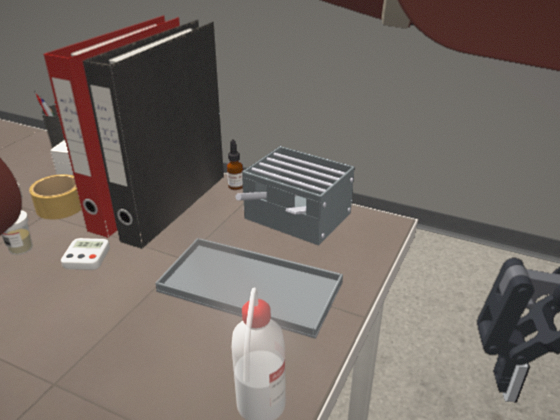

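View pics/top0.png

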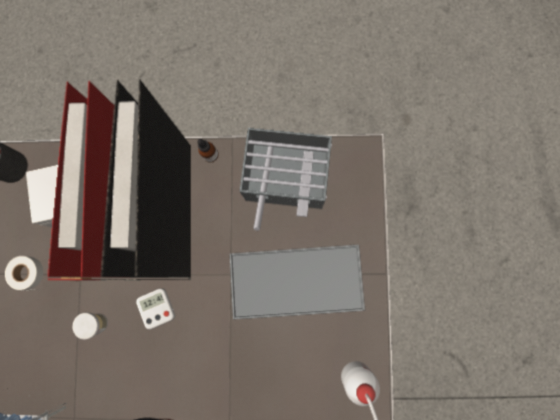

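The rod is in the bin's left slot, with its tip at (257,227) in the top view. The flat bar is in the right slot, tip at (302,214). The tray lies across the front at (232–363, 247–318), and the binders end at column 190.

```bash
python3 - <<'E'
from h import *
np.set_printoptions(precision=4,suppress=True)
z=np.load('top.npz');im,P=z['im'],z['P']
hgt=P[...,2]
def box(name,m):
    m=m.astype(np.uint8);n,l,s,c=cv2.connectedComponentsWithStats(m)
    i=1+np.argmax(s[1:,4]);p=P[l==i];r=cv2.minAreaRect((p[:,:2]*1000).astype(np.float32))
    print(name,len(p),'rect mm',r,'z',np.percentile(p[:,2],[5,50,95]));return p
u=np.arange(560)[None]+0*np.arange(420)[:,None];v=np.arange(420)[:,None]+0*u
# tray: rim & floor
print('table z',np.nanmedian(hgt[350:400,250:330]), 'row heights across tray', hgt[280,225:372:6])
print('col', hgt[238:328:5,300])
hsv=cv2.cvtColor(im,cv2.COLOR_RGB2HSV)
tm=(u>222)&(u<372)&(v>236)&(v<328)
print('tray hsv',hsv[280,300],'table hsv',hsv[235,300],hsv[380,300])
for zz in []:pass
hue=(hsv[...,0]>85)&(hsv[...,0]<130)
box('tray',tm&hue)
box('bin',(u>235)&(u<335)&(v>125)&(v<212)&(hgt>.085))
# rod and bar outside
for n,a in (('rod',(u>245)&(u<275)&(v>192)&(v<235)),('bar',(u>292)&(u<318)&(v>200)&(v<222))):
    p=box(n,a&(hgt>.055)&(hsv[...,2]>130))
    c=p.mean(0);w,s,vt=np.linalg.svd(p-c);d=vt[0]*np.sign(-vt[0][0]);t=(p-c)@d
    print(c,d,'tilt',np.degrees(np.arcsin(d[2])),'ends',c+d*t.min(),c+d*t.max())
    print('lat std',((p-c)@vt[1]).std(),((p-c)@vt[2]).std())
b=P[(hgt>.25)&(u<200)&(v<290)];print('binder',b.min(0),b.max(0), np.percentile(b,[1,99],axis=0))
z=np.load('scene.npz');im2,P2=z['im'],z['P']
h2=cv2.cvtColor(im2,cv2.COLOR_RGB2HSV)
for (a,b_,c,d_) in ((236,190,268,203),(284,204,312,217)):
    q=P2[b_:d_,a:c][h2[b_:d_,a:c,2]>150];print('scene',len(q),q[np.argsort(q[:,0])][::12])
E
```

```text
table z 0.00045205842850915 row heights across tray [0.0008 0.0183 0.005  0.0043 0.001  0.0046 0.0023 0.0043 0.0027 0.0067
 0.0051 0.0035 0.0039 0.0039 0.0069 0.0014 0.0041 0.0059 0.0049 0.0052
 0.0068 0.0065 0.0051 0.0018 0.0011]
col [-0.0006 -0.0019  0.0181  0.0057  0.0036  0.0032  0.0058  0.0065  0.0039
  0.0026  0.0059  0.0031  0.0059  0.0046  0.0068  0.0177 -0.0026  0.0006]
tray hsv [ 30   4 139] table hsv [ 13  46 116] [ 11  48 117]Traceback (most recent call last):
  File "<stdin>", line 18, in <module>
  File "<stdin>", line 7, in box
    return _wrapfunc(a, 'argmax', axis=axis, out=out, **kwds)
    return bound(*args, **kwds)
ValueError: attempt to get argmax of an empty sequence
```

```bash
python3 - <<'E'
from h import *
np.set_printoptions(precision=4,suppress=True)
z=np.load('top.npz');im,P=z['im'],z['P']
hgt=P[...,2]
def box(name,m):
    m=m.astype(np.uint8);n,l,s,c=cv2.connectedComponentsWithStats(m)
    i=1+np.argmax(s[1:,4]);p=P[l==i];r=cv2.minAreaRect((p[:,:2]*1000).astype(np.float32))
    print(name,len(p),'rect mm',r,'z',np.percentile(p[:,2],[5,50,95]));return p
u=np.arange(560)[None]+0*np.arange(420)[:,None];v=np.arange(420)[:,None]+0*u
hsv=cv2.cvtColor(im,cv2.COLOR_RGB2HSV)
tm=(u>222)&(u<372)&(v>236)&(v<328)
box('tray',tm&(hsv[...,1]<28))
box('bin',(u>235)&(u<335)&(v>125)&(v<212)&(hgt>.085))
for n,a in (('rod',(u>245)&(u<275)&(v>198)&(v<235)),('bar',(u>292)&(u<318)&(v>203)&(v<222))):
    p=box(n,a&(hgt>.05)&(hsv[...,2]>130))
    c=p.mean(0);w,s,vt=np.linalg.svd(p-c);d=vt[0]*np.sign(-vt[0][0]);t=(p-c)@d
    print(c,d,'tilt',np.degrees(np.arcsin(d[2])),'ends',c+d*t.min(),c+d*t.max())
b=P[(hgt>.25)&(u<200)&(v<290)];print('binder', np.percentile(b,[1,99],axis=0))
z=np.load('scene.npz');im2,P2=z['im'],z['P']
h2=cv2.cvtColor(im2,cv2.COLOR_RGB2HSV)
for (a,b_,c,d_) in ((236,190,268,203),(284,204,312,217)):
    q=P2[b_:d_,a:c][h2[b_:d_,a:c,2]>150];print('scene',len(q),q[np.argsort(q[:,0])][::12])
E
```

```text
tray 8772 rect mm ((nan, nan), (0.0, 0.0), 0.0) z [nan nan nan]
bin 2006 rect mm ((670.496337890625, -174.64968872070312), (160.25128173828125, 124.38623046875), 83.11366271972656) z [0.0892 0.0973 0.1015]
rod 132 rect mm ((579.0107421875, -121.82083892822266), (8.976888656616211, 59.333499908447266), 83.11305236816406) z [0.0737 0.0858 0.0974]
[ 0.5783 -0.1219  0.0859] [-0.907   0.1127  0.4058] tilt 23.93816104045908 ends [ 0.6088 -0.1256  0.0723] [ 0.5509 -0.1184  0.0982]
bar 126 rect mm ((586.9515991210938, -204.54127502441406), (19.0817928314209, 24.309574127197266), 88.57952117919922) z [0.0646 0.0709 0.0757]
[ 0.587  -0.2048  0.0706] [-0.9038  0.1919  0.3824] tilt 22.483952198064863 ends [ 0.6005 -0.2077  0.0649] [ 0.5763 -0.2026  0.0751]
binder [[0.4597 0.0212 0.2521]
 [0.7364 0.144  0.3204]]
scene 101 [[ 0.5468 -0.1216  0.0916]
 [ 0.5497 -0.122   0.096 ]
 [ 0.5528 -0.1203  0.0977]
 [ 0.5635 -0.1236  0.0929]
 [ 0.5773 -0.1272  0.0866]
 [ 0.5941 -0.1295  0.0783]
 [ 0.6115 -0.1319  0.0697]
 [ 0.622  -0.1323  0.0643]
 [ 0.7    -0.0313 -0.0004]]
scene 131 [[ 0.574  -0.2129  0.0741]
 [ 0.5778 -0.2111  0.0734]
 [ 0.579  -0.2015  0.074 ]
 [ 0.584  -0.1973  0.072 ]
 [ 0.5916 -0.2067  0.0683]
 [ 0.5979 -0.215   0.065 ]
 [ 0.6062 -0.2002  0.0623]
 [ 0.6133 -0.2007  0.0585]
 [ 0.6287 -0.2073  0.0516]
 [ 0.7001 -0.1646  0.0023]
 [ 0.705  -0.1708  0.0035]]
```

```bash
cat >> h.py <<'E'
def goal(yaw,tilt,grasp,back=0):
    # tool x at world yaw, z down; tilt tips the fingers toward -x
    c,s=np.cos(np.radians(tilt)),np.sin(np.radians(tilt));y=np.radians(yaw);b=np.array([np.cos(y),np.sin(y),0]);k=np.array([0,0,1.])
    zt=-s*b-c*k;xt=c*b-s*k;M=np.stack([xt,np.cross(zt,xt),zt],1)
    return M,np.array(grasp)-(.155+back)*zt
def togo(M,p,o=None):
    o=o or get_obs();A=R.from_quat(o['orientation']).as_matrix()
    d=A.T@(p-o['tcp_pos'])*1000; r=R.from_matrix(A.T@M).as_rotvec()
    print('tool shift mm',d.round(1),'rotvec',r.round(4),'| after-turn shift',(M.T@(p-o['tcp_pos'])*1000).round(1))
    print('now',o['time_s'],o['tcp_pos'].round(4),'goal',p.round(4),'q',o['q'].round(3),'F',o['ft_force'].round(1),'gap',round(o['finger_gap'],4),o['finger_force'])
E
python3 - <<'E'
from h import *
np.set_printoptions(precision=4,suppress=True)
z=np.load('top.npz');im,P=z['im'],z['P'];hgt=P[...,2]
u=np.arange(560)[None]+0*np.arange(420)[:,None];v=np.arange(420)[:,None]+0*u
hsv=cv2.cvtColor(im,cv2.COLOR_RGB2HSV)
m=((u>222)&(u<372)&(v>236)&(v<328)&(hsv[...,1]<28)&(hgt<.03)).astype(np.uint8)
n,l,s,c=cv2.connectedComponentsWithStats(m);i=1+np.argmax(s[1:,4]);p=P[l==i]
print('tray',len(p),cv2.minAreaRect((p[:,:2]*1000).astype(np.float32)))
r=p[p[:,2]>.013];print('rim',len(r),cv2.minAreaRect((r[:,:2]*1000).astype(np.float32)))
q=P[(u>335)&(u<400)&(v>355)&(hgt>.05)];print('bottle',np.nanpercentile(q,[2,50,98],axis=0),np.nanmax(q[:,2]))
q=P[(u>195)&(u<222)&(v>130)&(v<165)&(hgt>.02)];print('dropper',np.nanpercentile(q,[2,50,98],axis=0))
q=np.load('scene.npz')['P'][285:360,240:285].reshape(-1,3);q=q[q[:,2]>.1];print('bottle scene',np.nanmin(q,0),np.nanmax(q,0))
M,p=goal(-7,24,[.5745,-.1226,.081],.08);togo(M,p)
E
```

```text
tray 8730 ((450.35302734375, -191.53897094726562), (132.84715270996094, 266.0190124511719), 3.6970953941345215)
rim 807 ((451.7667236328125, -192.10276794433594), (130.40994262695312, 260.57025146484375), 3.5673248767852783)
bottle [[ 0.2443 -0.3294  0.0576]
 [ 0.2779 -0.3003  0.1222]
 [ 0.2977 -0.2764  0.1821]] 0.18521927234832658
dropper [[ 0.6996 -0.0296  0.0228]
 [ 0.7089 -0.0178  0.0543]
 [ 0.7258 -0.0002  0.1068]]
bottle scene [ 0.2058 -0.3371  0.1   ] [ 0.2948 -0.2839  0.1837]
tool shift mm [ 590.1 -281.3  108.5] rotvec [ 0.0926 -0.4115  0.4447] | after-turn shift [ 417.  -510.6  -67.5]
now 0.1 [ 0.2018 -0.5913  0.4036] goal [ 0.6694 -0.1342  0.2957] q [-1.361  0.053  1.614 -0.     1.476 -0.119] F [-1.1  0.1  0.4] gap 0.0854 0.0
```

```bash
S='import h;h.togo(*h.goal(-7,24,[.5745,-.1226,.081],.08))'
python3 -m creep '36 -17 0 0 0 0 1;36 -17 0 0 0 0 1;36 -17 0 0 0 0 1;36 -17 0 0 0 0 1;36 -17 0 0 0 0 1' 80
python3 -m creep '36 -17 0 0 0 0 1;36 -17 0 0 0 0 1;36 -17 0 0 0 0 1;36 -17 0 0 0 0 1;36 -17 0 0 0 0 1'
python3 -m creep '36 -17 0 0 0 0 1;36 -17 0 0 0 0 1;36 -17 0 0 0 0 1;0 0 0 0 0 0 1'
python3 -c "$S"
```

```text
time_s: 0.52
tcp_pos: [0.3455, -0.4514, 0.4041]
orientation: [0.987, 0.163, -0.0, -0.0]
ft_force: [1.0, 0.1, -0.3]
finger_gap: 0.0858
finger_force: 0.0
time_s: 0.93
tcp_pos: [0.4886, -0.3126, 0.4042]
orientation: [0.987, 0.164, -0.0, -0.0]
ft_force: [-0.5, -0.5, -0.1]
finger_gap: 0.0854
finger_force: 0.0
time_s: 1.27
tcp_pos: [0.5766, -0.2265, 0.404]
orientation: [0.986, 0.167, 0.001, -0.001]
ft_force: [-0.4, -0.3, -0.2]
finger_gap: 0.0853
finger_force: 0.0
tool shift mm [117.8 -56.4 108.6] rotvec [ 0.0932 -0.4128  0.4512] | after-turn shift [ 117.9 -102.9   66. ]
now 1.2667 [ 0.5766 -0.2265  0.404 ] goal [ 0.6694 -0.1342  0.2957] q [-0.495  0.04   1.627  0.003  1.475  0.74 ] F [-0.4 -0.3 -0.2] gap 0.0853 0.0
```

```bash
S='import h;h.togo(*h.goal(-7,24,[.5745,-.1226,.081],.08))'
python3 -m creep '0 0 0 0.0155 -0.0688 0.0752 1;0 0 0 0.0155 -0.0688 0.0752 1;0 0 0 0.0155 -0.0688 0.0752 1;0 0 0 0.0155 -0.0688 0.0752 1;0 0 0 0.0155 -0.0688 0.0752 1'
python3 -m creep '0 0 0 0.0155 -0.0688 0.0752 1;24 -21 13 0 0 0 1;24 -21 13 0 0 0 1;24 -21 13 0 0 0 1;24 -21 13 0 0 0 1'
python3 -m creep '22 -19 13 0 0 0 1;0 0 0 0 0 0 1'
python3 -c "$S"
python3 - <<'E'
from h import *
c=cam('wrist');np.savez('w1',im=c[0],P=cloud(c));cv2.imwrite('pics/w1.png',c[0][...,::-1])
c=cam('top');np.savez('top1',im=c[0],P=cloud(c))
E
```

```text
time_s: 1.68
tcp_pos: [0.5732, -0.2312, 0.4042]
orientation: [0.984, -0.027, -0.176, -0.01]
ft_force: [-0.0, 0.8, -0.4]
finger_gap: 0.0854
finger_force: 0.0
time_s: 2.1
tcp_pos: [0.6505, -0.1562, 0.3164]
orientation: [0.976, -0.063, -0.208, -0.012]
ft_force: [0.7, 0.7, 0.5]
finger_gap: 0.0852
finger_force: 0.0
time_s: 2.27
tcp_pos: [0.6674, -0.1367, 0.2901]
orientation: [0.975, -0.061, -0.212, -0.013]
ft_force: [-0.8, -0.2, -1.5]
finger_gap: 0.0856
finger_force: 0.0
tool shift mm [-0.8 -2.7 -5.7] rotvec [-0.0015  0.0088 -0.0028] | after-turn shift [-0.8 -2.7 -5.8]
now 2.2667 [ 0.6674 -0.1367  0.2901] goal [ 0.6694 -0.1342  0.2957] q [-0.3    0.375  1.454 -0.073  1.734  1.4  ] F [-0.8 -0.2 -1.5] gap 0.0856 0.0
```

View pics/w1.png

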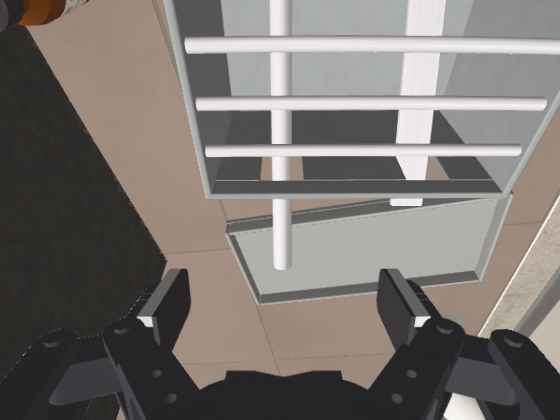

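The wrist view shows the rod pointing between the open fingers, running from the slot at (282,195) to its tip at (283,268), well centred.

```bash
python3 - <<'E'
from h import *
np.set_printoptions(precision=4,suppress=True)
z=np.load('w1.npz');im,P=z['im'],z['P'];o=get_obs()
A=R.from_quat(o['orientation']).as_matrix()
Q=P[200:275,268:300];m=(im[200:275,268:300].min(-1)>140)&(Q[...,2]>.06)&(Q[...,2]<.12)
p=Q[m];c=p.mean(0);d=np.linalg.svd(p-c)[2][0];d*=-np.sign(d[0]);t=(p-c)@d
print(len(p),c,d,np.degrees(np.arcsin(d[2])),np.degrees(np.arctan2(-d[1],-d[0])),'ends',c+d*t.min(),c+d*t.max())
print('in tool mm',((c+d*t.max()-o['tcp_pos'])@A*1000),((c+d*t.min()-o['tcp_pos'])@A*1000),'dir',d@A)
E
```

```text
1250 [ 0.5754 -0.1246  0.0862] [-0.906   0.0957  0.4123] 24.350972552323707 -6.030882423479209 ends [ 0.5965 -0.1268  0.0766] [ 0.5528 -0.1222  0.0965]
in tool mm [-23.6595  -3.0989 228.336 ] [ 24.61    -4.1234 228.4162] dir [-0.9998  0.0212 -0.0017]
```

```bash
python3 -m creep '0 -3.5 16 0 0 0 1;0 0 16 0 0 0 1;0 0 16 0 0 0 1;0 0 16 0 0 0 1;0 0 14 0 0 0 1'
python3 -m creep '0 0 0 0 0 0 0;0 0 0 0 0 0 0;0 0 0 0 0 0 0;0 0 0 0 0 0 0;0 0 0 0 0 0 0' 80
python3 -m creep '0 0 0 0 0 0 0;0 0 0 0 0 0 0;0 0 0 0 0 0 0;0 0 0 0 0 0 0' 80
python3 - <<'E'
from h import *
c=cam('wrist');np.savez('w2',im=c[0],P=cloud(c));cv2.imwrite('pics/w2.png',c[0][...,::-1])
o=get_obs();print(o['tcp_pos'],o['ft_force'],o['moment'],o['finger_gap'],o['finger_force'])
E
```

```text
time_s: 2.78
tcp_pos: [0.6354, -0.1337, 0.2267]
orientation: [0.976, -0.064, -0.207, -0.012]
ft_force: [0.4, 0.8, 0.1]
finger_gap: 0.085
finger_force: 0.0
time_s: 3.2
tcp_pos: [0.6368, -0.1328, 0.2272]
orientation: [0.976, -0.063, -0.207, -0.012]
ft_force: [0.5, 0.6, 1.0]
finger_gap: 0.0257
finger_force: 0.0
time_s: 3.53
tcp_pos: [0.6365, -0.1327, 0.2263]
orientation: [0.976, -0.063, -0.207, -0.011]
ft_force: [0.9, -1.4, 1.2]
finger_gap: 0.0092
finger_force: 78.0
[ 0.63642053 -0.1327668   0.2262631 ] [ 1.63136319 -2.73062348  2.37936617] [-0.3652114  -0.45201009  0.07555269] 0.009367824148102484 78.00989270210266
```

View pics/w2.png

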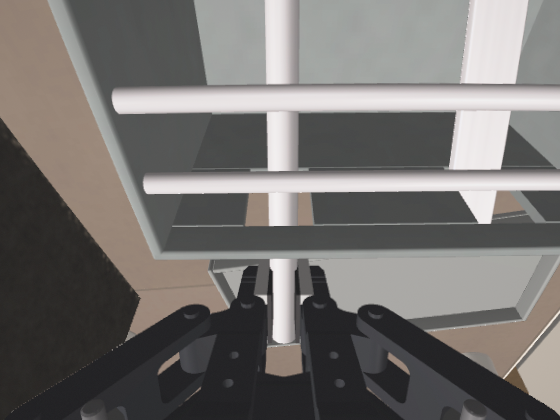

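The rod is held between the pads, running from (283,230) to its tip at (284,340), with the fingers clear of the bin. I'll pull a short way first.

```bash
python3 -m creep '-3 0 -0.5 0 0 0 0;-5 0 -0.2 0 0 0 0;-6 0 -0.2 0 0 0 0;-6 0 -0.2 0 0 0 0;0 0 0 0 0 0 0' 100
python3 -m creep '-10 0 -0.2 0 0 0 0;-10 0 -0.2 0 0 0 0;-10 0 -0.2 0 0 0 0;-10 0 -0.2 0 0 0 0;0 0 0 0 0 0 0'
python3 - <<'E'
from h import *
c=cam('scene');im=cv2.resize(c[0][100:260,180:400],None,fx=3,fy=3);cv2.imwrite('pics/s2.png',im[...,::-1])
o=get_obs();print(o['tcp_pos'],o['ft_force'],o['moment'],o['finger_gap'],o['finger_force'])
E
```

```text
time_s: 4.0
tcp_pos: [0.6174, -0.1298, 0.2354]
orientation: [0.976, -0.063, -0.209, -0.012]
ft_force: [-0.5, 0.5, 2.3]
finger_gap: 0.0087
finger_force: 97.7
time_s: 4.42
tcp_pos: [0.5809, -0.1252, 0.2527]
orientation: [0.976, -0.063, -0.209, -0.012]
ft_force: [0.5, -0.4, -0.1]
finger_gap: 0.0087
finger_force: 97.6
[ 0.58144936 -0.12529409  0.25235607] [-0.55492298  0.24623599 -0.60435791] [-0.05321702 -0.21694622 -0.01222878] 0.008448545235000765 97.62463331222534
```

View pics/s2.png

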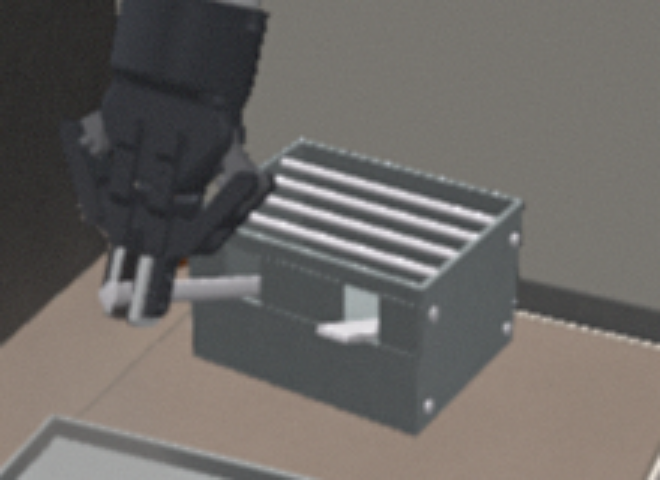

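The rod comes out with the gripper, now visible from (100,295) to (255,285), and the bar is undisturbed. I'll keep pulling.

```bash
python3 -m creep '-15 0 -0.2 0 0 0 0;-15 0 -0.2 0 0 0 0;-15 0 -0.2 0 0 0 0;-15 0 -0.2 0 0 0 0;-15 0 0 0 0 0 0'
python3 -m creep '-15 0 0 0 0 0 0;-15 0 0 0 0 0 0;-15 0 0 0 0 0 0;-10 0 0 0 0 0 0;0 0 0 0 0 0 0'
python3 - <<'E'
from h import *
np.set_printoptions(precision=4,suppress=True)
c=cam('wrist');P=cloud(c);cv2.imwrite('pics/w3.png',c[0][...,::-1]);np.savez('w3',im=c[0],P=P)
c=cam('top');np.savez('top3',im=c[0],P=cloud(c))
o=get_obs();print(o['tcp_pos'],o['q'],o['ft_force'],o['moment'],o['finger_gap'],o['finger_force'])
E
```

```text
time_s: 4.88
tcp_pos: [0.5141, -0.1165, 0.2829]
orientation: [0.976, -0.063, -0.209, -0.012]
ft_force: [-0.4, -0.7, -0.9]
finger_gap: 0.0086
finger_force: 97.6
time_s: 5.3
tcp_pos: [0.4639, -0.1099, 0.3057]
orientation: [0.976, -0.063, -0.208, -0.012]
ft_force: [0.1, 0.1, -1.6]
finger_gap: 0.0086
finger_force: 97.7
[ 0.465  -0.1101  0.3053] [-0.3664 -0.1045  1.9542 -0.0994  1.6998  1.3414] [-0.1973  0.3623 -0.8417] [ 0.0289 -0.1526  0.0089] 0.00842202222916907 97.65350461006165
```

View pics/w3.png

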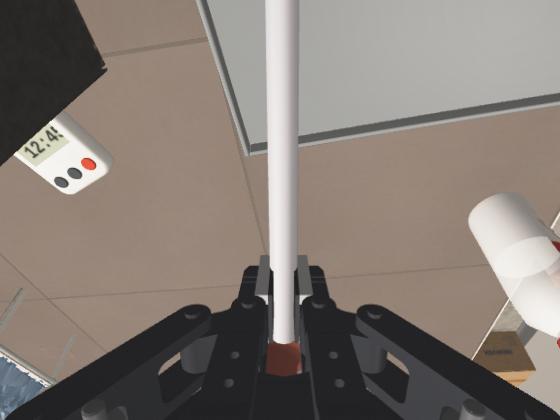

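The rod is fully out and aligned along the gripper's x, with its outer tip at (284,340). Its inner end is beyond the picture, over the tray. Next I'll level it while moving right, then turn it.

```bash
python3 - <<'E'
from h import *
np.set_printoptions(precision=4,suppress=True)
z=np.load('w3.npz');im,P=z['im'],z['P'];o=get_obs();A=R.from_quat(o['orientation']).as_matrix()
T=(P-o['tcp_pos'])@A*1000
for v in (30,100,170,230,300,330): print(v,T[v,276:290].mean(0), T[v,262:304,2].round(0)[::6])
E
python3 -m creep '-4 30 0 0 0.083 0 0;-4 30 0 0 0.083 0 0;-4 30 0 0 0.083 0 0;-4 30 0 0 0.083 0 0;-4 30 0 0 0.083 0 0'
python3 -m creep '0 0 0 0 0 -0.11 0;0 0 0 0 0 -0.11 0;0 0 0 0 0 -0.11 0;0 0 0 0 0 -0.11 0;0 0 0 0 0 -0.11 0'
python3 -m creep '0 0 0 0 0 -0.11 0;0 0 0 0 0 -0.11 0;0 0 0 0 0 -0.11 0;0 0 0 0 0 -0.11 0;0 0 0 0 0 -0.11 0'
python3 -m creep '0 0 0 0 0 -0.11 0;0 0 0 0 0 -0.11 0;0 0 0 0 0 -0.11 0;0 0 0 0 0 -0.11 0;0 0 0 0 0 0 0'
python3 -c "import h;h.togo(*h.goal(93.6,0,[.456,-.264,.06]))"
```

```text
30 [102.618    0.1119 154.8565] [275. 158. 155. 155. 154. 156. 159.]
100 [ 79.6555   0.083  154.7529] [294. 158. 155. 155. 155. 155. 160.]
170 [ 54.192    0.0494 153.9537] [326. 159. 155. 154. 155. 155. 326.]
230 [ 29.7102   0.0186 153.78  ] [357. 359. 155. 155. 154. 155. 359.]
300 [ -2.4694  -0.0295 152.9088] [132. 137. 155. 153. 152. 155. 136.]
330 [-17.7762  -0.0475 152.4851] [115. 135. 154. 152. 153. 153. 137.]
time_s: 5.82
tcp_pos: [0.4268, -0.2578, 0.3107]
orientation: [0.998, -0.064, -0.001, 0.002]
ft_force: [0.1, -0.5, -3.0]
finger_gap: 0.0085
finger_force: 97.9
time_s: 6.23
tcp_pos: [0.4271, -0.2568, 0.3102]
orientation: [0.977, 0.212, -0.003, -0.0]
ft_force: [0.9, 0.0, -2.0]
finger_gap: 0.0087
finger_force: 97.8
time_s: 6.65
tcp_pos: [0.4272, -0.2566, 0.3102]
orientation: [0.883, 0.469, -0.003, -0.001]
ft_force: [-0.3, -0.5, -2.0]
finger_gap: 0.0088
finger_force: 97.6
time_s: 7.07
tcp_pos: [0.4271, -0.2566, 0.3103]
orientation: [0.761, 0.649, -0.003, -0.001]
ft_force: [0.3, -0.6, -2.1]
finger_gap: 0.009
finger_force: 97.9
tool shift mm [-2.5 30.2 95.1] rotvec [-0.006   0.0019 -0.2203] | after-turn shift [-9.2 28.3 95.3]
now 7.0667 [ 0.4271 -0.2566  0.3103] goal [ 0.456 -0.264  0.215] q [-0.689 -0.177  1.994 -0.005  1.328 -0.531] F [ 0.3 -0.6 -2.1] gap 0.009 97.86456227302551
```

```bash
python3 -m creep '0 0 0 0 0 -0.11 0;0 0 0 0 0 -0.11 0;-3 10 20 0 0 0 0;-3 10 25 0 0 0 0;-3 9 25 0 0 0 0'
python3 -m creep '0 0 20 0 0 0 0;0 0 0 0 0 0 0'
python3 -c "import h;h.togo(*h.goal(93.6,0,[.456,-.264,.06]))"
python3 - <<'E'
from h import *
np.set_printoptions(precision=4,suppress=True)
c=cam('top');P=cloud(c);cv2.imwrite('pics/t4.png',cv2.resize(c[0][120:360,180:420],None,fx=2.4,fy=2.4)[...,::-1]);np.savez('t4',im=c[0],P=P)
s=P[250:320,235:365];i=c[0][250:320,235:365];m=(s[...,2]>.03)&(s[...,2]<.085)&(i.min(-1)>150);p=s[m]
print(len(p));
if len(p): cc=p.mean(0);d=np.linalg.svd(p-cc)[2][0];t=(p-cc)@d;print(cc,d,cc+d*t.min(),cc+d*t.max())
E
```

```text
time_s: 7.48
tcp_pos: [0.457, -0.2643, 0.2406]
orientation: [0.686, 0.727, -0.002, 0.0]
ft_force: [0.0, 0.2, -1.2]
finger_gap: 0.0087
finger_force: 98.1
time_s: 7.65
tcp_pos: [0.4546, -0.2627, 0.2155]
orientation: [0.686, 0.727, -0.003, -0.006]
ft_force: [0.3, 0.7, -2.2]
finger_gap: 0.0089
finger_force: 98.0
tool shift mm [-1.4  1.3  0.5] rotvec [-0.0126 -0.0044 -0.0044] | after-turn shift [-1.4  1.3  0.5]
now 7.65 [ 0.4546 -0.2627  0.2155] goal [ 0.456 -0.264  0.215] q [-0.665  0.018  1.986 -0.006  1.15  -0.721] F [ 0.3  0.7 -2.2] gap 0.0089 98.03071975708008
269
[ 0.4431 -0.1351  0.0606] [-0.0632  0.9976 -0.0289] [ 0.4463 -0.1865  0.0621] [ 0.44   -0.0876  0.0592]
```

View pics/t4.png

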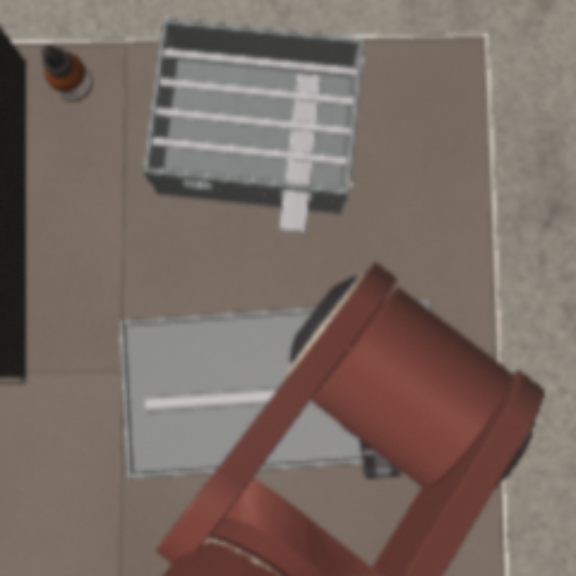

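The rod is level over the tray, with its inner end at (148,405) in the crop and well inside the rim. The bar is still in its slot. I'll lower the rod with its inner end dipped slightly.

```bash
python3 -m creep '0 2 9 0 -0.018 0 0;0 2 9 0 -0.018 0 0;0 0 8 0 0 0 0;0 0 6 0 0 0 0;0 0 0 0 0 0 0'
python3 -m creep '0 0 1.5 0 0 0 0;0 0 1 0 0 0 0;0 0 0 0 0 0 0;0 0 0 0 0 0 0'
python3 - <<'E'
from h import *
np.set_printoptions(precision=4,suppress=True)
c=cam('wrist');P=cloud(c);o=get_obs();cv2.imwrite('pics/w5.png',c[0][...,::-1])
print(o['tcp_pos'],o['ft_force'],o['moment'])
for v in (20,100,200): print(v,P[v,276:290].mean(0))
E
```

```text
time_s: 8.12
tcp_pos: [0.4594, -0.2642, 0.1883]
orientation: [0.685, 0.728, -0.015, 0.011]
ft_force: [-0.4, 0.5, -0.8]
finger_gap: 0.0086
finger_force: 98.0
time_s: 8.45
tcp_pos: [0.4599, -0.2646, 0.1868]
orientation: [0.685, 0.728, -0.015, 0.013]
ft_force: [-0.5, -0.3, -1.4]
finger_gap: 0.0086
finger_force: 98.0
[ 0.4598 -0.2646  0.1868] [ 0.4629  0.2571 -1.9246] [-0.0923  0.0088  0.0037]
20 [ 0.4537 -0.1654  0.0273]
100 [ 0.4553 -0.1915  0.0285]
200 [ 0.4575 -0.2288  0.031 ]
```

View pics/w5.png

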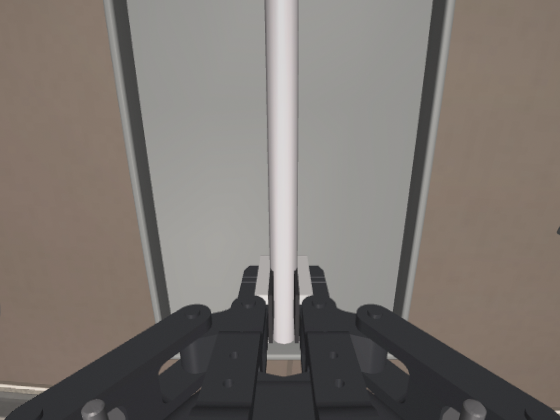

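The rod is centred across the tray, at columns 270–298 between walls at about 130 and 430. Its outer end is inside the end wall. I'll go down the last few millimetres.

```bash
python3 -m creep '0 0 2 0 0 0 0;0 0 2 0 0 0 0;0 0 1 0 0 0 0;0 0 0 0 0 0 0'
python3 -m creep '0 0 1 0 0 0 0;0 0 1 0 0 0 0;0 0 0 0 0 0 0'
python3 -c "
from h import *
o=get_obs();print(o['tcp_pos'],o['ft_force'],o['moment'])"
```

```text
time_s: 8.83
tcp_pos: [0.4595, -0.2645, 0.1809]
orientation: [0.685, 0.728, -0.015, 0.012]
ft_force: [-0.7, 0.2, -1.9]
finger_gap: 0.0085
finger_force: 98.0
time_s: 9.08
tcp_pos: [0.4596, -0.2647, 0.1791]
orientation: [0.685, 0.728, -0.015, 0.012]
ft_force: [0.5, 0.4, -1.1]
finger_gap: 0.0083
finger_force: 98.0
[ 0.45963438 -0.26468525  0.17912687] [ 0.47143763  0.44049466 -1.12952726] [-0.00691428 -0.0310615  -0.01345698]
```

The moment has dropped, so the inner end is touching down. Releasing.

```bash
python3 -m creep '0 0 0 0 0 0 0.15;0 0 0 0 0 0 0.25;0 0 0 0 0 0 0.4;0 0 0 0 0 0 0.4;0 0 0 0 0 0 0.4'
python3 -m creep '0 0 -2 0 0 0 0.4;0 0 -8 0 0 0 0.4;0 0 -15 0 0 0 0.4;0 0 -25 0 0 0 0.4;0 0 -30 0 0 0 0.4'
python3 -m creep '0 0 -30 0 0 0 0.6;0 0 -30 0 0 0 0.6;-30 0 -20 0 0 0 0.6;-40 0 0 0 0 0 0.6;-40 0 0 0 0 0 0.6'
python3 -m creep '-40 0 0 0 0 0 0.6;-40 0 0 0 0 0 0.6;-20 0 0 0 0 0 0.6;0 0 0 0 0 0 0.6;0 0 0 0 0 0 0.6'
python3 - <<'E'
from h import *
np.set_printoptions(precision=4,suppress=True)
c=cam('top');P=cloud(c);cv2.imwrite('pics/t6.png',cv2.resize(c[0][120:360,180:420],None,fx=2.4,fy=2.4)[...,::-1])
s=P[250:320,236:365];i=c[0][250:320,236:365];m=(s[...,2]<.085)&(s[...,2]>-.01)&(i.min(-1)>165);p=s[m]
print(len(p));cc=p.mean(0);d=np.linalg.svd(p-cc)[2][0];t=(p-cc)@d;print(cc,d,cc+d*t.min(),cc+d*t.max())
E
```

```text
time_s: 9.5
tcp_pos: [0.4598, -0.2648, 0.1796]
orientation: [0.685, 0.728, -0.015, 0.012]
ft_force: [-0.1, 0.0, 0.1]
finger_gap: 0.0341
finger_force: 0.0
time_s: 9.92
tcp_pos: [0.4592, -0.2611, 0.2589]
orientation: [0.685, 0.728, -0.015, 0.01]
ft_force: [0.9, 0.1, 0.4]
finger_gap: 0.0339
finger_force: 0.0
time_s: 10.33
tcp_pos: [0.4674, -0.3692, 0.3475]
orientation: [0.684, 0.729, -0.015, 0.015]
ft_force: [0.3, -0.4, 0.2]
finger_gap: 0.0517
finger_force: 0.0
time_s: 10.75
tcp_pos: [0.4726, -0.4689, 0.3476]
orientation: [0.686, 0.728, -0.015, 0.012]
ft_force: [0.8, -0.1, 0.4]
finger_gap: 0.0511
finger_force: 0.0
340
[ 0.4528 -0.1972  0.0162] [-0.0672  0.9977  0.0051] [ 0.4593 -0.2936  0.0157] [ 0.446  -0.0964  0.0167]
```

View pics/t6.png

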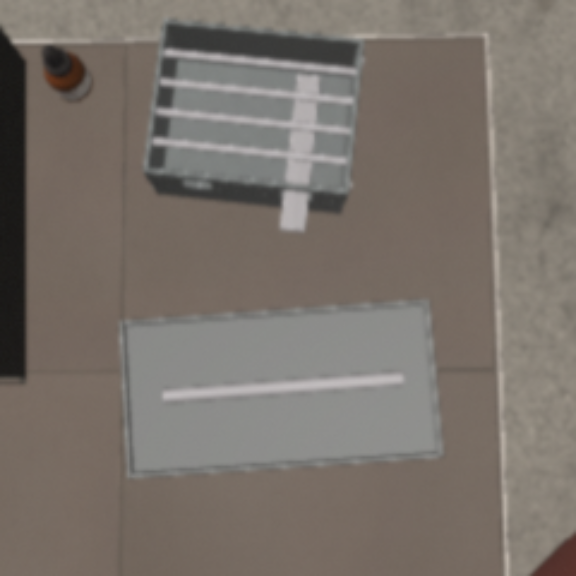

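The rod lies flat in the middle of the tray, from (163,396) to (403,378), with its top at 16 mm as expected. The bar is untouched in its slot, and the arm is clear.

```bash
python3 -c "from rig import close_job;print(close_job())"
```

```text
the job is handed in; nothing more can be done
None
```

I drew the rod out through the bin's left slot and laid it flat in the middle of the tray; the flat bar is still in its slot, and I handed the job in at about 11 s with the arm clear.

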